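# Shingle graded templates along the bench tray

### The job

The widest template already lies at the far end of the wooden tray: lay the two plainly oblong templates after it in a row towards the robot like roof shingles, first the middle-width one, its far end on top of the wide one and its near end down on the tray, then the narrow one on the middle one in the same way. Each overlaps the one before by about a third of its length, centred and square to it. Set them down gently rather than dropping them, and leave the wide one where it is.

Things in the scene. Friction and masses are not known exactly. Their poses are not given: they have to be found in the camera images.
- tray_floor (a point): Shallow open wooden tray, fixed, 290 mm long (its x) by 170 mm wide (its y), turned a little on the bench. This point is the centre of its floor's upper face, 6 mm above the bench; a rim 5 mm thick stands 8 mm above the floor all round. Its x axis points along the tray to the far end, away from the robot.
- wide_mid (a point): Wide template: a nearly square board with a dark brown stained upper face, tan edges and two punched marks, 90 mm long (its x) by 84 mm wide (its y), 8 mm thick, loose (about 60 g). It starts flat on the tray floor near the far end, its x axis along the tray's x. The point is its centre, half-way up.
- middle_mid (a point): Middle-width template: the same kind of board, 90 mm long (its x) by 60 mm wide (its y), 8 mm thick, about 43 g, loose, flat on the bench among the other bits to the robot's left of the tray. The point is its centre, half-way up; z up. Either end may lead. Held level with its underside touching the wide one and let go, its near end tips down 8 mm to the tray floor as long as it overlaps by well under half.
- narrow_mid (a point): Narrow template: the same kind of board, 90 mm long (its x) by 36 mm wide (its y), 8 mm thick, about 26 g, loose, flat on the bench among the other bits to the robot's left of the tray. The point is its centre, half-way up; z up. Either end may lead. The middle one, once lapped, slopes about 8 degrees, its raised far end some 20 mm above the tray floor and its near end's upper edge 8 mm above it.
Not all that is in view belongs to the job. Leave any orange look-alike of the part that bears narrow_mid alone. Leave any pink look-alike of the part that bears wide_mid alone.

How it is judged (in metres and radians):
On the way, in this order (a step that is already met when the one before it is completed fails the run):
1. the middle template is lapped on the wide one and let go (x of middle_mid in the frame of wide_mid between -0.078 and -0.047 m and y of middle_mid in the frame of wide_mid between -0.018 and 0.018 m and z of middle_mid in the frame of wide_mid between 0.003 and 0.025 m and angle between the y axis of middle_mid and the y axis of wide_mid, either way round below 0.2 rad and angle between middle_mid's own z axis and vertical between 0.06 and 0.26 rad and contact force between the fingers and middle below 0.1 N and linear speed of middle below 0.02 m/s), for 0.2 s.
2. the narrow template is lapped on the middle one and let go ((x of narrow_mid in the frame of middle_mid between -0.078 and -0.047 m or x of narrow_mid in the frame of middle_mid between 0.047 and 0.078 m) and y of narrow_mid in the frame of wide_mid between -0.018 and 0.018 m and z of narrow_mid in the frame of middle_mid between 0.003 and 0.025 m and angle between the y axis of narrow_mid and the y axis of wide_mid, either way round below 0.2 rad and angle between narrow_mid's own z axis and vertical between 0.06 and 0.26 rad and x of narrow_mid in the frame of wide_mid between -0.16 and -0.09 m and contact force between the fingers and narrow below 0.1 N and linear speed of narrow below 0.02 m/s), for 0.2 s.
At the end, for the whole second after the job is handed in: Middle template lapped on the wide one, narrow on the middle: centres 47 to 78 mm apart (overlap 12 to 43 mm), on top, near end down (slope 3.5 to 15 deg), within 18 mm of the wide one's centre line and 11 deg of its direction, released, at rest; the wide one within 20 mm of its start (all of step 1 and all of step 2 and distance of wide_mid from where it was at the start of the episode below 0.02 m); the robot touches nothing.
It fails at once if the middle template is let go while high above the bench (height (world z) of middle_mid above 0.07 m and contact force between the fingers and middle below 0.02 N).
It fails at once if the narrow template is let go while high above the bench (height (world z) of narrow_mid above 0.07 m and contact force between the fingers and narrow below 0.02 N).
It also fails if it takes over 64 s, if anything falls off the work surface, if the arm or the gripper's body presses on something with over 40 N, if the wrist force passes 120 N, or if a joint passes its speed limit or range.

### The arm

A 6-joint arm with a two-finger parallel gripper is mounted at the origin on the work surface. World frame = base frame: x ahead of the robot, y to its left, z up, the work surface at z = 0. Lengths are in mm, angles in degrees, forces in N, time in s.
With the tool pointing down it reaches from about 300 to 850 mm from the base axis. Payload 4.2 kg.
Tool frame: the origin (TCP) lies midway between the tips of the shut fingers; the grasp point (between the pads) lies 19 mm behind it; z points along the fingers, y is the direction in which the jaws open and shut (so a half turn about z gives the same grasp; the last joint's range is limited). The gripper opens to 91 mm and grips with 3 to 60 N. Pads are 32 mm wide; open, the fingers measure 118 mm over their backs; the gripper's body (76 mm by 178 mm) begins 60 mm behind the grasp point.
Start: joints at [-64.744, 18.312, 89.639, -0, 72.044, -1.146], TCP at [255.688, -515.041, 213.976] pointing down, gripper open.
Joint ranges: [-177.97, 177.97], [-48.28, 115.42], [12.27, 149.76], [-77.06, 257.06], [2.81, 150.46], [-146.56, 146.56]. Speed limits (degrees/s): [147.25, 147.25, 180, 180, 180, 180].

### API

Orientations are given as a 3x3 rotation matrix whose columns are the frame's x, y, z axes.
In Python, from rig import monitor, capture, camera_model, ticket, find_in, silhouettes gives the robot as it stands.
- The arm moves only by the tool step_arm, never from a script. Its argument "rows" is a list of rows, each a list of 3 entries, a list of its own where there are three numbers: the shift along the world's x, y, z in mm, then the turn about the world's z in rad, then the gripper's target within -1 to 1 (fully open at 1, half-way at 0, shut at -1). A call has 1 to 5 rows; each row shifts and turns the commanded pose from where the row before left it; what a row does not reach is not made up. A row lasts 1/12 s, in which the tool goes at most 41.7 mm and 7.16 degrees, less where a joint would pass 70% of its speed; a pose out of reach is approached as far as the arm can. A call is refused whole if a number of a shift passes 41.7 or a number of a turn 0.125, either way. A call with a gripper value outside its range is refused whole. The fingers move at their own pace and stop on an object; "grip_force" is the grip in N (left out, the last holds). Time passes only in rows, so rows that do not move let the fingers close. It gives the time, the measured TCP pose, the force and the opening at its end, in the units of the state.
- monitor.state(): the state, without advancing time (a new reading comes with each control period).
- capture(name): name is "side" or "top" or "wrist"; returns (picture, depth): 480x640x3 uint8, blue, green, red; 480x640 float32, mm along the optical axis (not along the pixel's ray), 0 where there is no reading.
- camera_model(name): a dict with "mtx" (3x3 intrinsics, pixels), "D" ([k1, k2, p1, p2, k3] as OpenCV has them; the pictures are not rectified), "rvec" (rotation vector, rad) and "tvec" (3), from world to camera coordinates, as OpenCV has them. Camera axes: x right, y down, z forward; pixel columns grow to the right and rows downward; lengths in mm; the calibration is good to about 2 mm. A picture is of the moment at which its call begins: read the wrist's pose just before it. camera_model takes no time and is no camera call; for the wrist camera it gives the pose at the moment of the call.
- ticket.finish_job(): hands the job in, once; it reports no verdict.
Trained networks look in the newest picture that a camera, given by its name, has taken for a name from the list of things; names that differ only in an ending like _2 or _b are one class to them, and where a whole thing is asked for, a point or a joint stands for the part that bears it (a point fixed in the world has none). Each returns a list of dicts, best first, with "p" (0 to 1); they miss things now and then, are a little off and sometimes report something else, mostly with a low value. They report only what shows in the picture. A call takes as long as a camera call. They do not tell look-alikes from the thing itself.
- find_in(camera, target): "bbox" ([left, top, width, height] in pixels, round what is visible of it).
- silhouettes(camera, target): "region" (480x640 bool, what is visible of it) and "bbox" ([left, top, width, height] in pixels, round what is visible of it).
The state is a dict: "time_s": time; "joint_pos": joint angles; "joint_velocities": joint speeds; "joint_efforts": joint torques, N m; "tcp_pos": TCP position; "tcp_rot": TCP orientation; "force": force on the tool from outside, world axes, zero at the start; "ft_torque": the same for the moment, N m; "opening": opening from 0.0 (shut) to 1.0 (fully open).
Only numpy, scipy, OpenCV 4.12 (cv2) and the standard library are available. Lean on these libraries where they do the work, as an engineer would, in place of code of your own. Each camera call takes 0.05 s, during which the arm holds its last target. There are 200 camera calls.

## Working session

There is one attempt and no reset: what is moved stays moved. The work goes in short steps, Python scripts to look and compute and a tool call to move; the robot and the scene stay as the last step left them, time stands still between calls to the robot, and variables do not carry over. Pictures are saved under pics/ and viewed, about 8 in all and at most 12, crops included, and the job is handed in when it is done.

Besides the shell and the picture viewer there is one more tool, called after "Emit:" by a JSON object that holds its "op" and its "data", one argument or row to a line. step_arm: Moves the arm, as the interface text tells. Its arguments: {"type":"object","properties":{"rows":{"type":"array","items":{"type":"array"}},"grip_force":{"type":"number"}},"required":["rows"]}

```bash
mkdir -p pics
cat > h.py <<'E'
import numpy as np, cv2
from rig import monitor, capture, camera_model, ticket, find_in, silhouettes
def world(cam,uv,z,m=None):
    m=m or camera_model(cam)
    R=cv2.Rodrigues(np.array(m['rvec'],float))[0];t=np.array(m['tvec'],float).ravel()
    n=cv2.undistortPoints(np.array(uv,float).reshape(-1,1,2),np.array(m['mtx'],float),np.array(m['D'],float)).reshape(-1,2)
    d=np.c_[n,np.ones(len(n))]@R; c=-R.T@t
    return c+d*((z-c[2])/d[:,2])[:,None]
def rect(cam,region,z,m=None):
    cs,_=cv2.findContours(region.astype(np.uint8),0,cv2.CHAIN_APPROX_NONE)
    c=max(cs,key=cv2.contourArea).reshape(-1,2)
    w=world(cam,c,z,m)[:,:2].astype(np.float32)
    (x,y),(a,b),th=cv2.minAreaRect(w)
    if a<b: a,b,th=b,a,th+90
    return round(x,1),round(y,1),round(a,1),round(b,1),round((th+90)%180-90,1)
E
python3 - <<'E'
from h import *
s=monitor.state();print(s['time_s'],s['tcp_rot'],s['opening'])
im,d=capture('top');cv2.imwrite('pics/top.png',im)
im2,_=capture('side');cv2.imwrite('pics/side.png',im2)
for n,z in (('wide_mid',14),('middle_mid',8),('narrow_mid',8)):
    for r in silhouettes('top',n):
        print(n,round(r['p'],2),r['bbox'],rect('top',r['region'],z),im[r['region']].mean(0).round())
E
```

```text
0.0 [[ 8.95684863e-01  4.44688633e-01 -8.03054661e-04]
 [ 4.44689358e-01 -8.95683486e-01  1.57104549e-03]
 [-2.06567250e-05 -1.76427153e-03 -9.99998443e-01]] 0.9999993773105713
wide_mid 0.79 [445.8, 323.9, 52.0, 50.6] (301.6, -317.7, 92.8, 85.3, 81.8) [115. 100. 158.]
wide_mid 0.63 [388.7, 141.3, 42.5, 50.2] (655.3, -209.7, 90.1, 85.6, 0.4) [28. 45. 76.]
middle_mid 0.88 [135.6, 166.4, 49.2, 57.0] (598.2, 286.2, 94.0, 64.2, 41.3) [31. 49. 80.]
narrow_mid 0.95 [242.4, 172.0, 34.4, 48.4] (600.4, 87.5, 91.8, 40.1, -17.5) [32. 51. 81.]
narrow_mid 0.7 [315.5, 205.8, 18.7, 46.3] (534.6, -40.7, 89.9, 35.4, -7.1) [ 32.  91. 159.]
```

View pics/top.png

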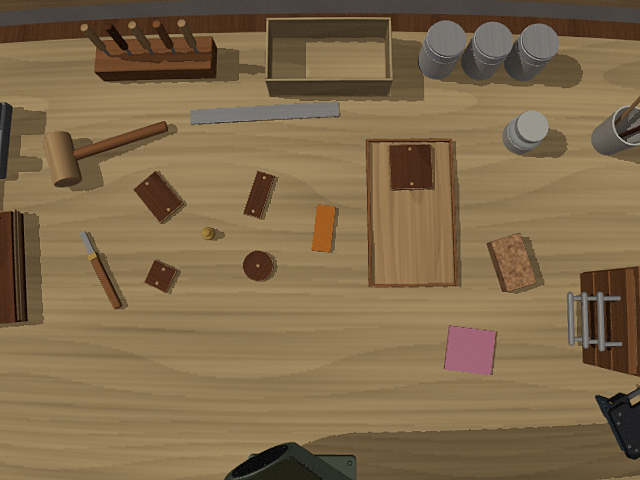

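The top view shows the tray around (412,212), with the wide board at (412,167). The middle board is at (159,197) and the narrow one at (260,195). The orange (324,228) and pink (470,350) look-alikes stay put. I'll go above the middle board.

Emit:
{"op": "step_arm", "data": {
  "rows": [
    [[16,38,0],0.05,1],
    [[16,38,0],0.05,1],
    [[16,38,0],0.05,1],
    [[16,38,0],0.05,1],
    [[16,38,0],0.06,1]
  ]
}}

```text
time_s: 0.67
tcp_pos: [335.9, -323.3, 213.9]
tcp_rot: [[0.75, 0.661, 0.0], [0.661, -0.75, 0.0], [0.0, 0.0, -1.0]]
force: [0.9, 0.2, -0.5]
opening: 1.002
```

Emit:
{"op": "step_arm", "data": {
  "rows": [
    [[16,38,0],0,1],
    [[16,38,0],0,1],
    [[16,38,0],0,1],
    [[16,38,0],0,1],
    [[16,38,0],0,1]
  ]
}}

```text
time_s: 1.08
tcp_pos: [415.9, -133.1, 214.2]
tcp_rot: [[0.751, 0.66, 0.001], [0.66, -0.751, -0.0], [0.0, 0.001, -1.0]]
force: [0.6, -0.1, -0.6]
opening: 1.002
```

Emit:
{"op": "step_arm", "data": {
  "rows": [
    [[16,38,0],0,1],
    [[16,38,0],0,1],
    [[16,38,0],0,1],
    [[16,38,0],0,1],
    [[16,38,0],0,1]
  ]
}}

```text
time_s: 1.5
tcp_pos: [496.0, 57.1, 214.1]
tcp_rot: [[0.751, 0.66, 0.0], [0.66, -0.751, -0.0], [0.0, 0.0, -1.0]]
force: [0.8, -1.3, -0.4]
opening: 0.996
```

Emit:
{"op": "step_arm", "data": {
  "rows": [
    [[16,38,0],0,1],
    [[16,38,0],0,1],
    [[16,38,0],0,1],
    [[16,30,0],0,1],
    [[16,20,0],0,1]
  ]
}}

```text
time_s: 1.92
tcp_pos: [575.9, 222.4, 213.6]
tcp_rot: [[0.75, 0.662, -0.0], [0.662, -0.75, 0.001], [0.0, -0.001, -1.0]]
force: [0.5, -0.1, 0.0]
opening: 1.0
```

Emit:
{"op": "step_arm", "data": {
  "rows": [
    [[10,5,0],0,1],
    [[0,0,0],0,1],
    [[0,0,0],0,1]
  ]
}}

```text
time_s: 2.17
tcp_pos: [585.3, 223.9, 213.3]
tcp_rot: [[0.751, 0.66, -0.001], [0.66, -0.751, -0.001], [-0.002, -0.0, -1.0]]
force: [-0.7, -0.1, 0.1]
opening: 0.996
```

```bash
cat > look.py <<'E'
from h import *
import sys
# python look.py name z : wrist view measurement
def look(n,z,pic=None):
    s=monitor.state();m=camera_model('wrist')
    im,d=capture('wrist')
    R=np.array(s['tcp_rot']);print('t',round(s['time_s'],2),'tcp',np.round(s['tcp_pos'],1),'yaw',round(np.degrees(np.arctan2(R[1,0],R[0,0])),2))
    if pic: cv2.imwrite('pics/'+pic,im)
    for r in silhouettes('wrist',n):
        print(n,round(r['p'],2),np.round(r['bbox']),rect('wrist',r['region'],z,m),im[r['region']].mean(0).round())
if __name__=='__main__': look(sys.argv[1],float(sys.argv[2]),sys.argv[3] if len(sys.argv)>3 else None)
E
python3 look.py middle_mid 8 w1.png
python3 - <<'E'
from h import *
c=world('top',[(366,139),(456,139),(461,287),(369,287)],14)[:,:2];print(c.round(1),c.mean(0))
for i,j in((3,0),(2,1)):
    e=c[j]-c[i];print(np.linalg.norm(e),np.degrees(np.arctan2(e[1],e[0])))
E
```

```text
t 2.17 tcp [585.3 223.9 213.3] yaw 41.33
middle_mid 0.94 [258. 128.  63.  88.] (599.2, 289.2, 91.6, 59.8, 40.1) [36. 57. 95.]
[[ 710.1 -124.1]
 [ 711.3 -302.2]
 [ 420.6 -303.8]
 [ 420.8 -127.6]] [ 565.68614776 -214.42593994]
289.31406729642765 0.6759646115754814
290.7588701433337 0.303344280095854
```

View pics/w1.png

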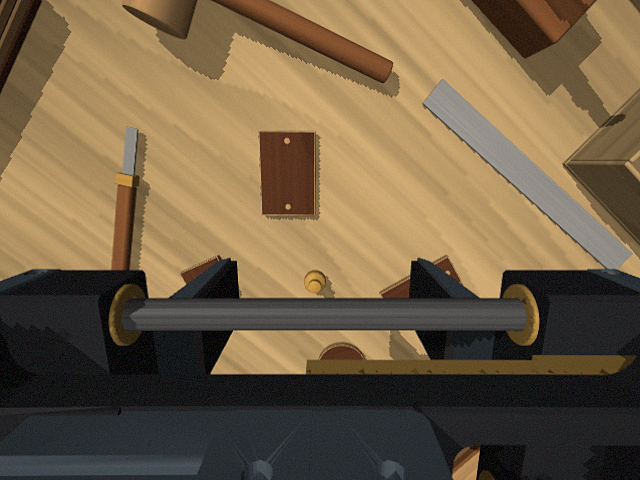

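The wrist view shows the middle board at (287,173), nearly aligned with the jaws; the measurements agree with the top view. Descending and gripping.

Emit:
{"op": "step_arm", "data": {
  "rows": [
    [[7,32,-10],-0.015,1],
    [[7,32,-10],0,1],
    [[0,0,-40],0,1],
    [[0,0,-40],0,1],
    [[0,0,-40],0,1]
  ]
}}

```text
time_s: 2.68
tcp_pos: [599.4, 287.5, 73.7]
tcp_rot: [[0.761, 0.648, 0.002], [0.648, -0.761, 0.001], [0.002, 0.001, -1.0]]
force: [-0.6, 0.1, -0.4]
opening: 0.999
```

Emit:
{"op": "step_arm", "data": {
  "rows": [
    [[0,0,-30],0,1],
    [[0,0,-20],0,1],
    [[0,0,-12],0,1],
    [[0,0,-6],0,1],
    [[0,0,-3],0,1]
  ]
}}

```text
time_s: 3.1
tcp_pos: [599.8, 287.4, 3.1]
tcp_rot: [[0.762, 0.648, 0.0], [0.648, -0.762, 0.0], [0.0, 0.0, -1.0]]
force: [-0.4, -0.3, 0.4]
opening: 1.001
```

Emit:
{"op": "step_arm", "data": {
  "rows": [
    [[0,0,0],0,1],
    [[0,0,0],0,-1],
    [[0,0,0],0,-1],
    [[0,0,0],0,-1],
    [[0,0,0],0,-1]
  ],
  "grip_force": 15
}}

```text
time_s: 3.52
tcp_pos: [600.1, 288.2, 3.9]
tcp_rot: [[0.761, 0.649, 0.001], [0.649, -0.761, 0.001], [0.001, 0.001, -1.0]]
force: [0.3, 0.3, 0.2]
opening: 0.737
```

Emit:
{"op": "step_arm", "data": {
  "rows": [
    [[0,0,0],0,-1],
    [[0,0,0],0,-1],
    [[0,0,0],0,-1],
    [[0,0,0],0,-1]
  ]
}}

```text
time_s: 3.85
tcp_pos: [599.9, 288.1, 3.5]
tcp_rot: [[0.761, 0.649, 0.001], [0.649, -0.761, 0.0], [0.001, 0.0, -1.0]]
force: [-0.1, 1.3, 4.0]
opening: 0.655
```

Emit:
{"op": "step_arm", "data": {
  "rows": [
    [[0,0,8],0,-1],
    [[0,0,15],0,-1],
    [[0,0,25],0,-1],
    [[0,0,30],0,-1],
    [[0,0,30],0,-1]
  ]
}}

```text
time_s: 4.27
tcp_pos: [599.1, 287.6, 111.6]
tcp_rot: [[0.761, 0.649, -0.002], [0.649, -0.761, -0.001], [-0.002, -0.0, -1.0]]
force: [-0.1, -0.4, -0.3]
opening: 0.655
```

Emit:
{"op": "step_arm", "data": {
  "rows": [
    [[-2,-15,20],-0.07,-1],
    [[-2,-25,10],-0.07,-1],
    [[-3,-32,10],-0.07,-1],
    [[-3,-36,0],-0.07,-1],
    [[-3,-36,0],-0.07,-1]
  ]
}}

```text
time_s: 4.68
tcp_pos: [586.6, 142.9, 152.1]
tcp_rot: [[0.938, 0.346, 0.002], [0.346, -0.938, 0.0], [0.002, 0.001, -1.0]]
force: [-0.2, -0.5, -0.6]
opening: 0.658
```

Emit:
{"op": "step_arm", "data": {
  "rows": [
    [[-3,-36,0],-0.07,-1],
    [[-3,-36,0],-0.07,-1],
    [[-3,-36,0],-0.07,-1],
    [[-3,-36,0],-0.07,-1],
    [[-3,-36,0],-0.07,-1]
  ]
}}

```text
time_s: 5.1
tcp_pos: [571.1, -37.7, 151.3]
tcp_rot: [[1.0, 0.003, 0.0], [0.003, -1.0, -0.0], [0.0, 0.0, -1.0]]
force: [1.0, 0.4, -1.2]
opening: 0.657
```

Emit:
{"op": "step_arm", "data": {
  "rows": [
    [[-3,-36,0],0,-1],
    [[-2,-36,0],0,-1],
    [[-2,-36,0],0,-1],
    [[0,-30,0],0,-1],
    [[0,-20,0],0,-1]
  ]
}}

```text
time_s: 5.52
tcp_pos: [564.1, -197.1, 151.2]
tcp_rot: [[1.0, 0.004, 0.0], [0.004, -1.0, -0.001], [0.0, 0.001, -1.0]]
force: [-0.6, 0.9, -1.4]
opening: 0.654
```

Emit:
{"op": "step_arm", "data": {
  "rows": [
    [[0,-17,0],0,-1],
    [[0,0,0],0,-1],
    [[0,0,0],0,-1]
  ]
}}

```text
time_s: 5.77
tcp_pos: [564.4, -211.5, 150.9]
tcp_rot: [[1.0, 0.004, -0.0], [0.004, -1.0, 0.0], [-0.0, -0.0, -1.0]]
force: [0.6, 0.3, -0.4]
opening: 0.658
```

```bash
python3 look.py wide_mid 14 w2.png; python3 -c "
from look import *
look('middle_mid',monitor.state()['tcp_pos'][2]+5)"
```

```text
t 5.77 tcp [ 564.4 -211.5  150.9] yaw 0.23
wide_mid 0.64 [271.  72. 101. 115.] (656.9, -209.7, 89.3, 84.4, 1.2) [ 49.  76. 125.]
t 5.87 tcp [ 564.5 -210.1  150.9] yaw 0.35
middle_mid 0.9 [263. 206. 125. 154.] (586.1, -209.4, 59.4, 47.6, -89.7) [ 41.  64. 103.]
```

View pics/w2.png

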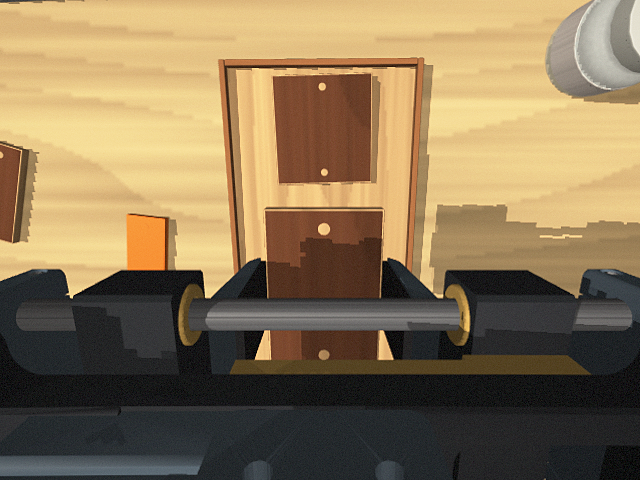

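The wrist view shows the middle board held square at about (323,285) behind the wide board at (323,128). The grasp offset is about 0. I'll shift +32 in x and lower it.

Emit:
{"op": "step_arm", "data": {
  "rows": [
    [[16,0,-15],0.01,-1],
    [[16,0,-30],0,-1],
    [[0,0,-30],0,-1],
    [[0,0,-25],0,-1],
    [[0,0,-15],0,-1]
  ]
}}

```text
time_s: 6.38
tcp_pos: [595.3, -209.1, 32.9]
tcp_rot: [[1.0, 0.018, -0.004], [0.018, -1.0, 0.002], [-0.004, -0.002, -1.0]]
force: [-0.3, -0.7, -0.8]
opening: 0.658
```

Emit:
{"op": "step_arm", "data": {
  "rows": [
    [[0,0,-9],0,-1],
    [[0,0,-5],0,-1],
    [[0,0,-2],0,-1],
    [[0,0,-1],0,-1],
    [[0,0,0],0,-1]
  ]
}}

```text
time_s: 6.8
tcp_pos: [597.4, -211.1, 20.1]
tcp_rot: [[1.0, 0.016, 0.002], [0.016, -1.0, -0.001], [0.002, 0.001, -1.0]]
force: [0.2, 0.2, -0.4]
opening: 0.654
```

Emit:
{"op": "step_arm", "data": {
  "rows": [
    [[0,0,-0.7],0,-1],
    [[0,0,0],0,-1]
  ]
}}

```text
time_s: 6.97
tcp_pos: [597.2, -211.3, 19.2]
tcp_rot: [[1.0, 0.016, 0.002], [0.016, -1.0, -0.001], [0.002, 0.001, -1.0]]
force: [-0.4, 1.3, -0.3]
opening: 0.658
```

Emit:
{"op": "step_arm", "data": {
  "rows": [
    [[0,0,-0.7],0,-1],
    [[0,0,0],0,-1]
  ]
}}

```text
time_s: 7.13
tcp_pos: [596.8, -211.1, 17.9]
tcp_rot: [[1.0, 0.016, 0.0], [0.016, -1.0, -0.0], [0.0, 0.0, -1.0]]
force: [-0.1, -1.0, -0.5]
opening: 0.656
```

Emit:
{"op": "step_arm", "data": {
  "rows": [
    [[0,0,-0.5],0,-1],
    [[0,0,0],0,0.36],
    [[0,0,0],0,0.4],
    [[0,0,0],0,0.5],
    [[0,0,0],0,0.6]
  ]
}}

```text
time_s: 7.55
tcp_pos: [596.7, -211.1, 17.0]
tcp_rot: [[1.0, 0.016, -0.0], [0.016, -1.0, -0.0], [-0.0, 0.0, -1.0]]
force: [0.4, 0.9, -0.9]
opening: 0.786
```

Emit:
{"op": "step_arm", "data": {
  "rows": [
    [[0,0,0],0,0.7],
    [[0,0,0],0,0.7],
    [[0,0,5],0,0.7],
    [[0,0,15],0,0.7],
    [[0,0,30],0,0.7]
  ]
}}

```text
time_s: 7.97
tcp_pos: [594.2, -210.1, 64.5]
tcp_rot: [[1.0, 0.016, -0.007], [0.016, -1.0, 0.003], [-0.007, -0.003, -1.0]]
force: [-0.6, 0.1, -0.1]
opening: 0.85
```

Emit:
{"op": "step_arm", "data": {
  "rows": [
    [[-20,0,35],0,0.7],
    [[-30,0,20],0,0.7],
    [[-20,0,20],0,0.7],
    [[0,0,0],0,0.7],
    [[0,0,0],0,0.7]
  ]
}}

```text
time_s: 8.38
tcp_pos: [527.0, -211.4, 143.9]
tcp_rot: [[1.0, 0.015, 0.004], [0.015, -1.0, -0.001], [0.004, 0.002, -1.0]]
force: [1.8, -0.3, 0.3]
opening: 0.851
```

```bash
python3 look.py wide_mid 14 w3.png; python3 look.py middle_mid 18; python3 -c "
from h import *
im,_=capture('side');cv2.imwrite('pics/s3.png',im)"
```

```text
t 8.38 tcp [ 527.  -211.4  143.9] yaw 0.86
wide_mid 0.78 [270.  16. 108. 124.] (656.5, -210.1, 89.4, 83.6, 1.7) [ 41.  64. 107.]
t 8.48 tcp [ 527.1 -211.   141.7] yaw 0.91
middle_mid 0.75 [288.  99.  77. 114.] (596.8, -210.6, 90.0, 60.8, 0.8) [ 42.  67. 110.]
```

View pics/w3.png

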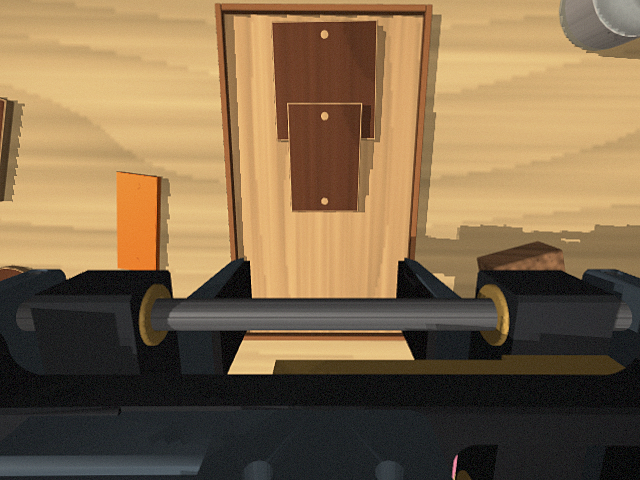

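View pics/s3.png

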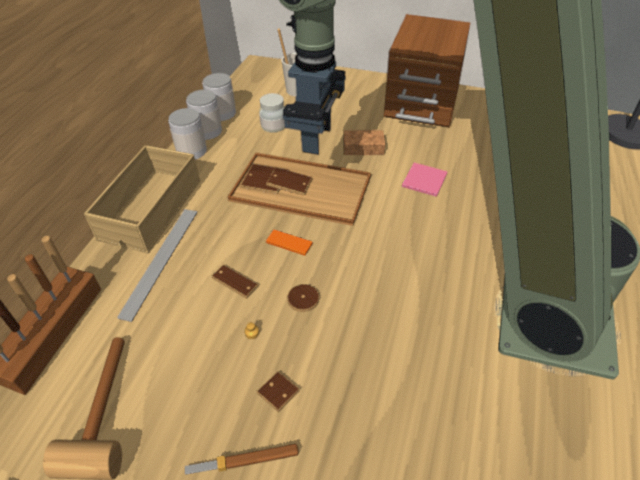

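The wrist view shows the middle board lapped on the wide one at (324,157). The side view agrees, with the far end raised. Next, the narrow board.

Emit:
{"op": "step_arm", "data": {
  "rows": [
    [[3,20,15],-0.06,1],
    [[3,36,15],-0.06,1],
    [[3,36,15],-0.07,1],
    [[3,36,5],-0.07,1],
    [[3,36,0],-0.06,1]
  ]
}}

```text
time_s: 9.05
tcp_pos: [543.0, -45.5, 192.8]
tcp_rot: [[0.953, -0.303, 0.002], [-0.303, -0.953, -0.0], [0.002, -0.0, -1.0]]
force: [-0.2, 0.2, 0.4]
opening: 1.0
```

Emit:
{"op": "step_arm", "data": {
  "rows": [
    [[3,36,0],0,1],
    [[3,36,0],0,1],
    [[3,36,0],0,1],
    [[3,25,0],0,1],
    [[0,13,0],0,1]
  ]
}}

```text
time_s: 9.47
tcp_pos: [554.1, 102.3, 190.9]
tcp_rot: [[0.955, -0.296, -0.001], [-0.296, -0.955, 0.001], [-0.001, -0.0, -1.0]]
force: [-0.0, 0.3, -0.2]
opening: 1.005
```

Emit:
{"op": "step_arm", "data": {
  "rows": [
    [[0,0,0],0,1],
    [[0,0,0],0,1]
  ]
}}

```text
time_s: 9.63
tcp_pos: [553.6, 98.7, 191.3]
tcp_rot: [[0.954, -0.298, -0.002], [-0.298, -0.954, -0.001], [-0.001, 0.002, -1.0]]
force: [0.1, -0.8, 0.2]
opening: 1.001
```

```bash
python3 look.py narrow_mid 8 w4.png
```

```text
t 9.63 tcp [553.6  98.7 191.3] yaw -17.36
narrow_mid 0.83 [303. 132.  38.  86.] (602.6, 87.2, 88.4, 35.6, -17.8) [ 38.  61. 101.]
narrow_mid 0.75 [433. 153.  39.  94.] (537.0, -37.5, 90.2, 38.6, -7.3) [ 34.  97. 190.]
```

View pics/w4.png

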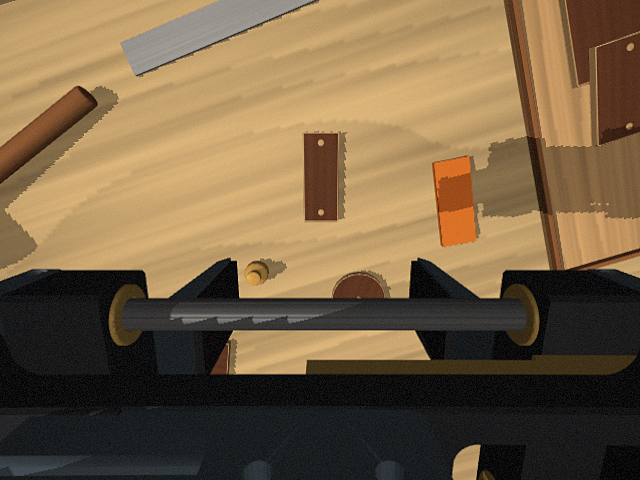

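The wrist view shows the dark narrow board at (321,176), aligned with the tool, and the orange look-alike off to the right. Grasping.

Emit:
{"op": "step_arm", "data": {
  "rows": [
    [[24,-6,-10],0,1],
    [[24,-6,-15],0,1],
    [[0,0,-40],0,1],
    [[0,0,-40],0,1],
    [[0,0,-35],0,1]
  ]
}}

```text
time_s: 10.15
tcp_pos: [601.5, 84.6, 50.2]
tcp_rot: [[0.953, -0.302, -0.0], [-0.302, -0.953, -0.001], [-0.0, 0.001, -1.0]]
force: [-0.7, 0.4, -0.3]
opening: 1.003
```

Emit:
{"op": "step_arm", "data": {
  "rows": [
    [[0,0,-20],0,1],
    [[0,0,-15],0,1],
    [[0,0,-8],0,1],
    [[0,0,-4],0,1],
    [[0,0,0],0,1]
  ]
}}

```text
time_s: 10.57
tcp_pos: [601.7, 85.9, 4.8]
tcp_rot: [[0.954, -0.301, -0.001], [-0.301, -0.954, -0.0], [-0.0, 0.0, -1.0]]
force: [0.1, -0.4, 0.9]
opening: 1.001
```

Emit:
{"op": "step_arm", "data": {
  "rows": [
    [[0,0,0],0,-1],
    [[0,0,0],0,-1],
    [[0,0,0],0,-1],
    [[0,0,0],0,-1],
    [[0,0,0],0,-1]
  ]
}}

```text
time_s: 10.98
tcp_pos: [602.0, 87.1, 5.7]
tcp_rot: [[0.954, -0.299, 0.001], [-0.299, -0.954, 0.0], [0.001, -0.0, -1.0]]
force: [0.1, 0.2, -0.6]
opening: 0.664
```

Emit:
{"op": "step_arm", "data": {
  "rows": [
    [[0,0,0],0,-1],
    [[0,0,0],0,-1],
    [[0,0,0],0,-1],
    [[0,0,0],0,-1],
    [[0,0,0],0,-1]
  ]
}}

```text
time_s: 11.4
tcp_pos: [601.7, 87.0, 5.1]
tcp_rot: [[0.954, -0.299, -0.0], [-0.299, -0.954, -0.0], [-0.0, 0.0, -1.0]]
force: [-0.3, -0.1, 1.2]
opening: 0.392
```

Gripped, but only on the upper 3 mm; I'll regrip 2 mm lower, then lift and carry.

Emit:
{"op": "step_arm", "data": {
  "rows": [
    [[0,0,0],0,0],
    [[0,0,0],0,0],
    [[0,0,-2],0,0],
    [[0,0,0],0,0],
    [[0,0,0],0,-1]
  ]
}}

```text
time_s: 11.82
tcp_pos: [601.5, 86.9, 2.8]
tcp_rot: [[0.954, -0.3, -0.001], [-0.3, -0.954, -0.0], [-0.0, 0.0, -1.0]]
force: [-0.8, 0.2, -0.8]
opening: 0.456
```

Emit:
{"op": "step_arm", "data": {
  "rows": [
    [[0,0,0],0,-1],
    [[0,0,0],0,-1],
    [[0,0,0],0,-1],
    [[0,0,0],0,-1],
    [[0,0,0],0,-1]
  ]
}}

```text
time_s: 12.23
tcp_pos: [601.7, 87.0, 3.1]
tcp_rot: [[0.954, -0.3, 0.0], [-0.3, -0.954, -0.0], [0.0, 0.0, -1.0]]
force: [-0.2, 0.1, 0.9]
opening: 0.391
```

Emit:
{"op": "step_arm", "data": {
  "rows": [
    [[0,0,8],0,-1],
    [[0,0,15],0,-1],
    [[0,0,25],0,-1],
    [[0,0,30],0,-1],
    [[0,0,30],0,-1]
  ]
}}

```text
time_s: 12.65
tcp_pos: [601.2, 86.9, 112.4]
tcp_rot: [[0.954, -0.3, -0.001], [-0.3, -0.954, -0.0], [-0.001, 0.0, -1.0]]
force: [1.7, -0.2, -0.2]
opening: 0.394
```

Emit:
{"op": "step_arm", "data": {
  "rows": [
    [[-5,-15,10],0.06,-1],
    [[-10,-25,10],0.06,-1],
    [[-10,-32,10],0.07,-1],
    [[-10,-36,0],0.07,-1],
    [[-10,-36,0],0.06,-1]
  ]
}}

```text
time_s: 13.07
tcp_pos: [556.6, -58.1, 142.7]
tcp_rot: [[1.0, 0.02, 0.003], [0.02, -1.0, -0.0], [0.003, 0.001, -1.0]]
force: [1.3, 0.1, 0.2]
opening: 0.389
```

Emit:
{"op": "step_arm", "data": {
  "rows": [
    [[-10,-36,0],0,-1],
    [[-10,-36,0],0,-1],
    [[-10,-36,0],0,-1],
    [[-10,-26,0],0,-1],
    [[-10,-15,0],0,-1]
  ]
}}

```text
time_s: 13.48
tcp_pos: [506.1, -209.0, 141.8]
tcp_rot: [[1.0, 0.014, 0.001], [0.014, -1.0, -0.002], [0.001, 0.002, -1.0]]
force: [0.3, -0.7, 0.4]
opening: 0.39
```

Emit:
{"op": "step_arm", "data": {
  "rows": [
    [[0,-5,0],0,-1],
    [[0,0,0],0,-1],
    [[0,0,0],0,-1]
  ]
}}

```text
time_s: 13.73
tcp_pos: [507.1, -210.7, 141.5]
tcp_rot: [[1.0, 0.015, 0.001], [0.015, -1.0, 0.0], [0.001, -0.0, -1.0]]
force: [0.3, 0.6, -1.0]
opening: 0.392
```

```bash
python3 look.py middle_mid 18 w5.png; python3 -c "
from look import *
look('narrow_mid',monitor.state()['tcp_pos'][2]+5)"
```

```text
t 13.73 tcp [ 507.1 -210.7  141.5] yaw 0.88
middle_mid 0.94 [287.  74.  81. 116.] (596.4, -210.7, 90.9, 62.4, 0.8) [ 48.  75. 122.]
t 13.83 tcp [ 507.2 -210.   141.3] yaw 0.98
narrow_mid 0.98 [112. 148.  44. 102.] (553.8, -117.6, 48.9, 21.8, -7.6) [ 55. 143. 233.]
narrow_mid 0.55 [287. 204.  73. 154.] (529.8, -209.2, 48.5, 36.2, 0.9) [ 41.  64. 102.]
```

View pics/w5.png

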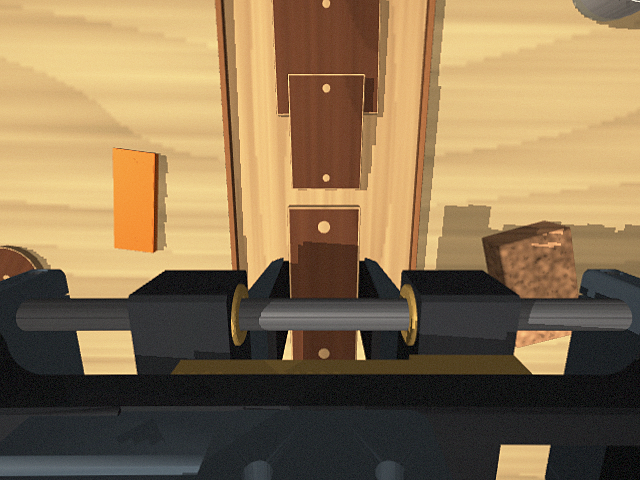

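The wrist view shows the narrow board held square at (323,285), in line with the lapped middle board (326,131). Lowering.

Emit:
{"op": "step_arm", "data": {
  "rows": [
    [[14,0,-15],0,-1],
    [[14,0,-30],0,-1],
    [[0,0,-30],0,-1],
    [[0,0,-20],0,-1],
    [[0,0,-12],0,-1]
  ]
}}

```text
time_s: 14.35
tcp_pos: [533.6, -209.4, 31.2]
tcp_rot: [[1.0, 0.017, -0.004], [0.017, -1.0, 0.002], [-0.004, -0.002, -1.0]]
force: [0.0, -0.1, 0.4]
opening: 0.39
```

Emit:
{"op": "step_arm", "data": {
  "rows": [
    [[0,0,-6],0,-1],
    [[0,0,-3],0,-1],
    [[0,0,-2],0,-1],
    [[0,0,0],0,-1],
    [[0,0,0],0,-1]
  ]
}}

```text
time_s: 14.77
tcp_pos: [535.4, -211.2, 24.0]
tcp_rot: [[1.0, 0.016, 0.002], [0.016, -1.0, -0.001], [0.002, 0.001, -1.0]]
force: [0.8, -0.2, -1.4]
opening: 0.392
```

Emit:
{"op": "step_arm", "data": {
  "rows": [
    [[0,0,-0.7],0,-1],
    [[0,0,0],0,-1],
    [[0,0,0],0,-1]
  ]
}}

```text
time_s: 15.02
tcp_pos: [534.9, -211.2, 22.9]
tcp_rot: [[1.0, 0.016, 0.001], [0.016, -1.0, -0.0], [0.001, 0.0, -1.0]]
force: [0.3, -1.0, 0.0]
opening: 0.39
```

Emit:
{"op": "step_arm", "data": {
  "rows": [
    [[0,0,-0.8],0,-1],
    [[0,0,0],0,-1],
    [[0,0,-0.6],0,-1],
    [[0,0,0],0,-1],
    [[0,0,0],0,-1]
  ]
}}

```text
time_s: 15.43
tcp_pos: [534.6, -211.0, 20.9]
tcp_rot: [[1.0, 0.016, -0.0], [0.016, -1.0, -0.0], [-0.0, 0.0, -1.0]]
force: [-0.3, -0.9, -0.4]
opening: 0.393
```

Emit:
{"op": "step_arm", "data": {
  "rows": [
    [[0,0,0],0,-0.15],
    [[0,0,0],0,-0.1],
    [[0,0,0],0,0],
    [[0,0,0],0,0.1],
    [[0,0,0],0,0.2]
  ]
}}

```text
time_s: 15.85
tcp_pos: [534.7, -211.1, 21.0]
tcp_rot: [[1.0, 0.016, 0.0], [0.016, -1.0, -0.0], [0.0, 0.0, -1.0]]
force: [-0.1, 0.2, -0.3]
opening: 0.585
```

Emit:
{"op": "step_arm", "data": {
  "rows": [
    [[0,0,0],0,0.3],
    [[0,0,0],0,0.3],
    [[0,0,5],0,0.3],
    [[0,0,15],0,0.3],
    [[0,0,30],0,0.3]
  ]
}}

```text
time_s: 16.27
tcp_pos: [532.3, -210.1, 68.8]
tcp_rot: [[1.0, 0.016, -0.007], [0.016, -1.0, 0.003], [-0.007, -0.003, -1.0]]
force: [0.9, 0.2, 0.1]
opening: 0.649
```

Emit:
{"op": "step_arm", "data": {
  "rows": [
    [[-20,0,35],0,0.7],
    [[-30,0,25],0,0.7],
    [[-20,0,20],0,0.7],
    [[0,0,0],0,0.7],
    [[0,0,0],0,0.7]
  ]
}}

```text
time_s: 16.68
tcp_pos: [464.9, -211.4, 152.6]
tcp_rot: [[1.0, 0.015, 0.004], [0.015, -1.0, -0.002], [0.003, 0.002, -1.0]]
force: [0.3, -0.1, 0.2]
opening: 0.851
```

```bash
python3 look.py narrow_mid 18 w6.png; python3 look.py middle_mid 18;python3 look.py wide_mid 14;  python3 -c "
from h import *
im,_=capture('side');cv2.imwrite('pics/s6.png',cv2.resize(im[130:240,210:390],None,fx=4,fy=4))"
```

```text
t 16.68 tcp [ 464.9 -211.4  152.6] yaw 0.86
narrow_mid 0.76 [304. 100.  44. 109.] (536.2, -210.4, 90.0, 36.2, 0.8) [ 44.  69. 112.]
narrow_mid 0.57 [113.  99.  48. 108.] (535.9, -47.5, 87.7, 38.8, -7.7) [ 52. 130. 217.]
t 16.78 tcp [ 465.  -210.9  150.5] yaw 0.9
middle_mid 0.64 [290.  16.  78. 124.] (596.8, -211.0, 91.5, 61.4, 0.8) [ 41.  64. 106.]
t 16.88 tcp [ 464.9 -210.8  149.8] yaw 0.93
wide_mid 0.63 [387. 345.  28.  17.] (346.4, -289.1, 26.4, 16.9, -89.0) [141. 120. 204.]
wide_mid 0.6 [273.   0. 108.  66.] (632.0, -210.8, 84.8, 44.8, -89.1) [ 41.  64. 104.]
```

View pics/w6.png

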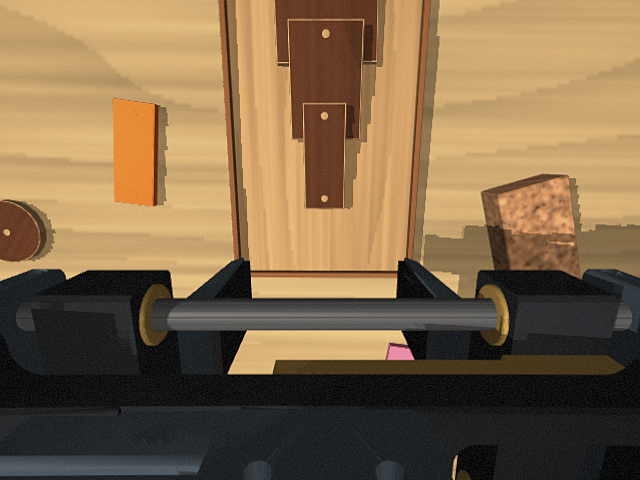

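View pics/s6.png

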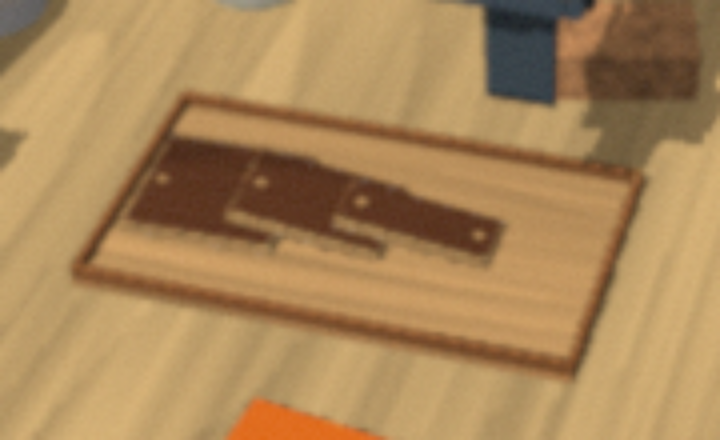

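The wrist view shows the three boards lapped in line, the narrow one at (325,155), and the side view agrees. Centres are about 60 mm apart, and the gripper is clear.

```bash
python3 -c "
from h import *
ticket.finish_job()"
```

```text
the job is handed in; nothing more can be done
```

I lapped the middle template on the wide one and the narrow one on the middle. Both were lowered until touching, then let go gently. I handed the job in with about 17 s on the robot's clock; `finish_job` gives no verdict.

What the last checks showed:

| Check | Result |
|---|---|
| Middle centre to wide centre | about 60 mm |
| Narrow centre to middle centre | about 60.5 mm |
| Sideways offset from the wide one's centre line | within about 2 mm |
| Direction | both boards at 0.8°, the wide one at 1–2° |
| Slope | not measured; the side view shows both sloping with near ends down |
| Wide board movement | within about 1 mm when last fully measured, after the middle one was set down |
| Gripper | clear of everything, about 150 mm up |

- **Wide board after the narrow one was placed:** it was partly out of the frame and covered, so its position could not be fully measured again. The side view shows it undisturbed.
- **Network reports:** the networks also picked up the orange and pink look-alikes. I told them apart by colour and left them alone.

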